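Load the marking disc at the cheese-marking station

ROBOT

A 6-joint arm with a two-finger parallel gripper is mounted at the origin on the work surface. World frame = base frame: x ahead of the robot, y to its left, z up, the work surface at z = 0. Lengths are in m, angles in rad, forces in N, time in s.
With the tool pointing down it reaches from about 0.2 to 0.875 m from the base axis. Payload 3.4 kg.
Tool frame: the origin (TCP) lies midway between the tips of the shut fingers; the grasp point (between the pads) lies 19 mm behind it (robot.grasp_offset is the distance from the TCP to the grasp point, in m); z points along the fingers, x is the direction in which the jaws open and shut, and the axes are right-handed (so a half turn about z gives the same grasp; the last joint's range is limited). The gripper opens to 94 mm and grips with 3 to 60 N. Pads are 16 mm wide; open, the fingers measure 119 mm over their backs; the gripper's body (75 mm by 177 mm) begins 78 mm behind the grasp point.
Start: joints at [1.077, 0.276, 1.505, -0, 1.361, -0.121], TCP at [0.209, 0.536, 0.205] pointing down, gripper open.
Joint ranges: [-2.89, 2.89], [-0.75, 2.08], [0.22, 2.7], [-1.18, 4.32], [0.11, 2.71], [-2.7, 2.7]. Speed limits (rad/s): [2.57, 2.57, 3.14, 3.14, 3.14, 3.14].

INTERFACE

Orientations are given as a rotation vector (axis times angle).
In Python, from workcell import readout, cams, robot gives the robot as it stands. The module is installed in compiled form; this text tells all that it offers.
- The arm moves only by the tool move_arm, never from a script. Its argument "motion" is a list of rows, each an object of numbers: "jaw": the gripper's target within -1 to 1 (fully open at 1, half-way at 0, shut at -1); "dx", "dy", "dz": the shift along the tool's x, y, z in m; "wx", "wy", "wz": the turn, a rotation vector about the tool's x, y, z in rad. A call has 1 to 8 rows; each row shifts and turns the commanded pose from where the row before left it, along the tool's axes as they then stand; what a row does not reach is not made up. A row lasts 1/8 s, in which the tool goes at most 62.5 mm and 10.7 degrees, less where a joint would pass 70% of its speed; a pose out of reach is approached as far as the arm can. A call is refused whole if a number of a shift passes 0.0625 or a number of a turn 0.188, either way. A call with a gripper value outside its range is refused whole. The fingers move at their own pace and stop on an object; "force" is the grip in N (left out, the last holds). Time passes only in rows, so rows that do not move let the fingers close. It gives the time, the measured TCP pose, the force and the opening at its end, in the units of the state.
- readout.observe(): the state, without advancing time (a new reading comes with each control period).
- cams.snapshot(name): name is "scene" or "top" or "wrist"; returns the picture (420x560x3 uint8, blue, green, red); there is no depth.
- cams.get_calibration(name): a dict with "mtx" (3x3 intrinsics, pixels), "cam_to_world" (4x4, takes a point from camera to world coordinates). Camera axes: x right, y up, looking along -z (the intrinsics and any distortion apply to the point x, -y, -z); pixel columns grow to the right and rows downward; lengths in m; the calibration is good to about 2 mm. The wrist camera is an equidistant fisheye: a pixel r from the principal point sees the ray r / f radians off the axis. A picture is of the moment at which its call begins: read the wrist's pose just before it. get_calibration takes no time and is no camera call; for the wrist camera it gives the pose at the moment of the call.
- robot.sign_off(): hands the job in, once; it reports no verdict.
The state is a dict: "time_s": time; "joints": joint angles; "joint_velocities": joint speeds; "joint_torque": joint torques, N m; "eef_pos": TCP position; "orientation": TCP orientation; "force": force on the tool from outside, world axes, zero at the start; "torque": the same for the moment, N m; "width": finger opening in m.
Only numpy, scipy, OpenCV 4.12 (cv2) and the standard library are available. Lean on these libraries where they do the work, as an engineer would, in place of code of your own. Each camera call takes 0.05 s, during which the arm holds its last target. There are 200 camera calls.

TASK

Get the cheese-marking station ready: first put the little cheese that is in the way on its loading deck back on the ripening board, standing upright in the middle of the empty white draining disc. Then fetch the large plain steel disc from the rubber mat, lay it flat on the loading deck, and push it over the raised lip so that it drops fully home and lies flat in the pocket under the strap. Leave all the other things where they are.

Things in the scene. Friction and masses are not known exactly. Their poses are not given: they have to be found in the camera images.
- station: Fixed metal block, 190 mm long (its x, from -135 to 55) by 120 mm wide (its y). Origin: under the centre of the pocket, at table level; +x is the pushing direction: loading deck, ramp, raised lip, pocket, end stop. All x, y and heights told for its points are in mm from this origin. Nothing can be lowered straight into the pocket; a disc slides in below the strap.
- deck (a point): Point on the loading deck's top (x -85, height 26). The deck is flat, x -135 to -45, full width, open at its sides and near end.
- lip (a point): Middle of the lip's flat crest: x -37 to -32, height 30, full width. A ramp climbs to it from the deck (x -45 to -37, height 26 to 30); behind it a vertical drop to the pocket's floor.
- pocket (a point): Centre of the pocket's floor, height 21 (9 below the crest). Square pocket, x -32 to 32 and y -32 to 32; side walls 30 high, end wall 44 high (x 32 to 55), a stop.
- strap (a point): Middle of the top of the fixed steel strap that crosses above the pocket: x -12 to 12, y -56 to 56, underside at height 52, top at 60, on two posts at y -50 and 50, each 12 mm wide.
- disc: The marking disc: large plain solid steel disc without a hole, 58 mm diameter, 10 mm thick, about 0.2 kg, loose, lying on the mat in one of three places in a row. Origin: centre of its underside, z up.
- cheese: Little round yellowish cheese, 56 mm diameter, 36 mm high, about 0.1 kg, rigid, rims bevelled by 9 mm top and bottom; at first it stands on the station's loading deck. Origin: centre of its underside, z up.
- liner: Flat white plastic draining disc, 72 mm diameter, 2 mm thick, fixed on the board: the empty place for the little cheese. Origin: centre of its underside, on the board's top (22 mm above the table); the cheese stands on its top, 24 mm above the table.
- board: Fixed wooden ripening board, 300 mm (its x) by 110 mm (its y), 22 mm thick; the liner and two other cheeses stand on it in a row along its x, about 100 mm apart. Origin: centre of its underside, at table level. It lies to the left or right of the station.
- mat: Fixed black rubber mat, 290 mm (its x) by 120 mm (its y), 6 mm thick; three steel parts lie on it in a row along its x, about 90 mm apart. Origin: centre of its underside, at table level. On the other side of the station from the board.
- cheese_a: Bystander: pale cheese on the board, 60 mm diameter, 34 mm high. Origin: centre of its underside.
- cheese_b: Bystander: grey cheese on the board, 64 mm diameter, 30 mm high. Origin: centre of its underside.
- small_disc: Bystander: smaller solid steel disc on the mat, 42 mm diameter, 10 mm thick. Origin: centre of its underside.
- spacer_ring: Bystander: steel ring on the mat, 60 mm outside, 36 mm hole, 10 mm thick. Origin: centre of its underside.
- salt_jar: Bystander: closed clear jar with steel cap, 52 mm diameter, 85 mm high, standing beside the loading deck, about 115 mm to one side of the station's centre line. Origin: centre of its underside.
- weight: Bystander: dark steel scale weight, 48 mm diameter, 63 mm high with its knob, standing beside the loading deck on the other side from the jar. Origin: centre of its underside.
- mould: Bystander: open white plastic cheese mould (cup), 80 mm rim diameter, 75 mm high, standing on the table beyond the mat's far end. Origin: centre of its underside.
- trier: Bystander: steel cheese trier with wooden cross handle, about 140 mm long, 16 mm high, lying beyond the station. Origin: on its underside, near the middle.
Things that resemble listed ones, but are neither listed nor needed, are in the scene too. Leave any yellow look-alike of the cheese alone. Leave any pink look-alike of the disc alone.

How it is judged:
On the way, in this order (a step that is already met when the one before it is completed fails the run):
1. the little cheese stands upright on the draining disc, let go (horizontal distance between cheese and liner below 0.015 m and z of cheese in the frame of liner between -0.001 and 0.006 m and angle between cheese's own z axis and vertical below 0.1 rad and contact force between cheese and the fingers below 0.1 N), for 0.2 s.
2. the large disc lies flat on the loading deck, before the lip (x of disc in the frame of station between -0.125 and -0.055 m and y of disc in the frame of station between -0.05 and 0.05 m and z of disc in the frame of station between 0.024 and 0.029 m and angle between the z axis of disc and the z axis of station, either way round below 0.08 rad), for 0.2 s.
3. the large disc has dropped over the lip and lies flat on the pocket's floor (x of disc in the frame of station between -0.007 and 0.007 m and y of disc in the frame of station between -0.007 and 0.007 m and z of disc in the frame of station below 0.0235 m and angle between the z axis of disc and the z axis of station, either way round below 0.06 rad), for 0.2 s.
At the end, for the whole second after the job is handed in: The large disc lies at rest flat on the pocket's floor (within 0.06 rad and 2.5 mm in height, within 7 mm of the pocket's centre in x and y), and the little cheese stands at rest upright (within 0.1 rad) on the draining disc, its centre within 15 mm of the disc's centre (all of step 3 and horizontal distance between cheese and liner below 0.015 m and z of cheese in the frame of liner between -0.001 and 0.006 m and angle between cheese's own z axis and vertical below 0.1 rad and linear speed of each of disc, cheese below 0.02 m/s); the robot touches nothing.
It fails at once if a bystander (another cheese, the small disc, the ring, jar, weight, mould or trier) is moved by more than 20 mm or tipped over (distance of any of cheese_a, cheese_b, small_disc, spacer_ring, salt_jar, weight, mould, trier from where it was at the start of the episode above 0.02 m or angle between any of cheese_a, cheese_b, salt_jar, weight, mould's own z axis and vertical above 0.5 rad).
It also fails if it takes over 64 s, if anything falls off the work surface, if the arm or the gripper's body presses on something with over 40 N, if the wrist force passes 120 N, or if a joint passes its speed limit or range.

## Working session

There is one attempt and no reset: what is moved stays moved. The work goes in short steps, Python scripts to look and compute and a tool call to move; the robot and the scene stay as the last step left them, time stands still between calls to the robot, and variables do not carry over. Pictures are saved under pics/ and viewed, about 8 in all and at most 12, crops included, and the job is handed in when it is done.

Besides the shell and the picture viewer there is one more tool, called after "Request:" by a JSON object that holds its "op" and its "data", one argument or row to a line. move_arm: Moves the arm, as the interface text tells. Its arguments: {"type":"object","properties":{"motion":{"type":"array"},"force":{"type":"number"}},"required":["motion"]}

```bash
mkdir -p pics
cat > h.py <<'E'
import numpy as np,cv2
from scipy.spatial.transform import Rotation as R
from workcell import readout,cams,robot
def ray(cal,u,v,fish=False):
    K=np.array(cal["mtx"]);T=np.array(cal["cam_to_world"])
    a=(u-K[0,2])/K[0,0];b=(v-K[1,2])/K[1,1]
    if fish:
        r=np.hypot(a,b); s=np.sin(r)/r if r>1e-9 else 1; d=np.array([a*s,-b*s,-np.cos(r)])
    else: d=np.array([a,-b,-1.])
    return T[:3,3],T[:3,:3]@d
def onz(cal,u,v,z,fish=False):
    o,d=ray(cal,u,v,fish); return o+d*(z-o[2])/d[2]
def proj(cal,p,fish=False):
    K=np.array(cal["mtx"]);T=np.array(cal["cam_to_world"])
    c=T[:3,:3].T@(np.array(p)-T[:3,3]);a,b,w=c[0],-c[1],-c[2]
    if fish:
        r=np.hypot(a,b);t=np.arctan2(r,w);k=t/r if r>1e-12 else 1;a,b,w=a*k,b*k,1
    return K[0,0]*a/w+K[0,2],K[1,1]*b/w+K[1,2]
E
python3 - <<'E'
from h import *
s=readout.observe();print(s, robot.grasp_offset)
for n in("top","scene"):
    im=cams.snapshot(n);cv2.imwrite(f"pics/{n}0.png",im);c=cams.get_calibration(n);print(n,np.round(c["mtx"],1).tolist(),np.round(c["cam_to_world"],3).tolist())
a=cv2.imread("pics/top0.png");cv2.imwrite("pics/top0b.png",cv2.resize(a,(800,600),interpolation=cv2.INTER_CUBIC))
E
```

```text
{'time_s': 0.0, 'joints': array([ 1.07699919e+00,  2.76581090e-01,  1.50610263e+00, -1.71843917e-05,
        1.36068626e+00, -1.20977260e-01]), 'joint_velocities': array([-3.50880373e-04, -4.32271599e-05,  4.66987616e-04,  3.61733458e-04,
        1.51892789e-03, -7.15017070e-05]), 'joint_torque': array([ 1.93521271e-03, -4.04595888e+01, -2.37230963e+01,  7.05296849e-02,
        3.44020827e-02, -1.48350641e-04]), 'eef_pos': array([0.20917332, 0.53500705, 0.20462482]), 'orientation': array([ 2.59397017e+00,  1.77078708e+00, -2.46609794e-03]), 'force': array([ 0.59127118,  0.24025438, -0.71144599]), 'torque': array([ 0.00484347, -0.01263445, -0.02793333]), 'width': 0.09413542526118897} 0.0188
top [[468.1, 0.0, 282.8], [0.0, 468.1, 211.6], [0.0, 0.0, 1.0]] [[0.094, 0.971, -0.22, 0.324], [-0.996, 0.091, -0.024, 0.036], [-0.003, 0.222, 0.975, 1.133], [0.0, 0.0, 0.0, 1.0]]
scene [[489.8, 0.0, 280.0], [0.0, 489.8, 211.6], [0.0, 0.0, 1.0]] [[-0.891, -0.382, 0.246, 0.85], [0.454, -0.758, 0.469, 0.559], [0.008, 0.53, 0.848, 1.004], [0.0, 0.0, 0.0, 1.0]]
```

View pics/top0b.png

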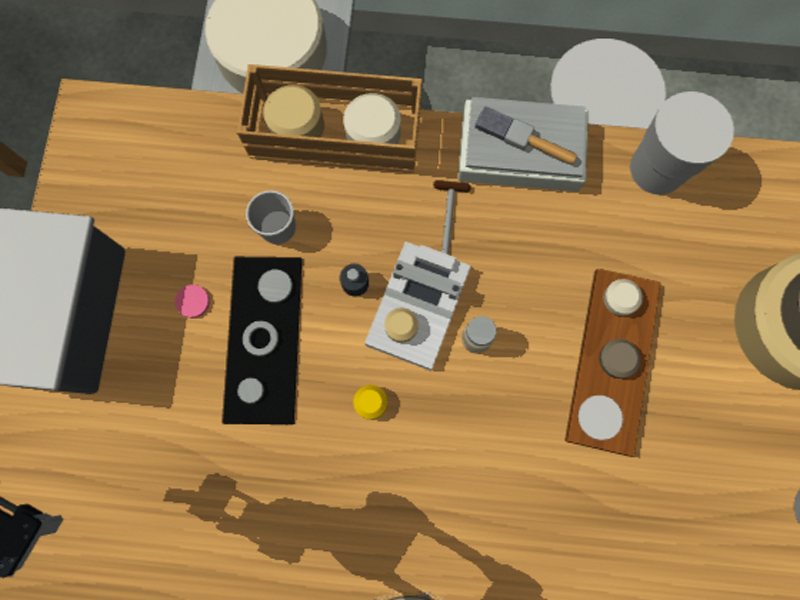

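View pics/scene0.png

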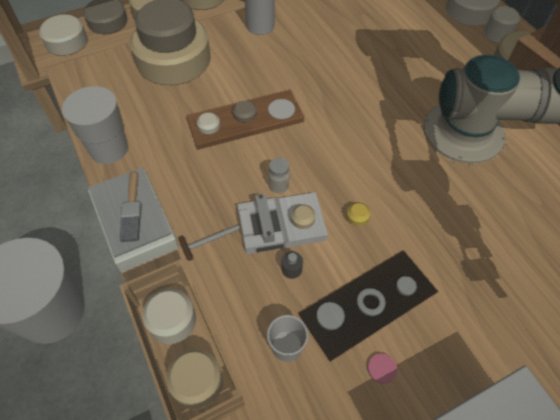

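The top view (800x600 pixels) shows these candidates:
- **Discs on the mat:** the large solid disc is at (275,285), the ring at (260,338) and the small disc at (251,390). The pink look-alike at (193,301) is off the mat. The disc at (275,285) fits because it is the largest and has no hole.
- **Cheeses:** the little pale-yellow cheese is on the deck at (402,324). The bright yellow look-alike at (371,402) is on the table.
- **Liner:** the empty white disc is at (601,417).

I'll measure these and confirm them in one enlarged crop.

Run:
```python
from h import *
im=cv2.imread("pics/top0.png");c=cams.get_calibration("top")
hsv=cv2.cvtColor(im,cv2.COLOR_BGR2HSV)
def blob(mask,box,name,z):
    x0,y0,x1,y1=box;m=np.zeros_like(mask);m[y0:y1,x0:x1]=mask[y0:y1,x0:x1]
    k=max(cv2.findContours(m,cv2.RETR_EXTERNAL,cv2.CHAIN_APPROX_NONE)[0],key=cv2.contourArea)
    (u,v),ax,_=cv2.fitEllipse(k);p=onz(c,u,v,z);d=np.linalg.norm(onz(c,u+1,v,z)-p)
    print(name,round(u,1),round(v,1),"diam mm",np.round(np.array(ax)*d*1000,1),p.round(4));return p
g=cv2.inRange(hsv,(0,0,110),(180,60,255))
blob(g,(175,183,208,215),"disc",.016);blob(g,(168,220,200,255),"ring",.016);blob(g,(160,260,190,290),"small",.016)
blob(g,(395,270,445,315),"liner",.024)
ch=cv2.inRange(hsv,(10,50,150),(35,200,255));blob(ch,(266,212,295,243),"cheese",.062)
cr=cv2.resize(im[160:295,150:350],(800,540),interpolation=cv2.INTER_CUBIC)
cv2.imwrite("pics/crop1.png",cr)
```

```text
disc 191.8 199.5 diam mm [52.2 54.6] [0.5858 0.2894 0.016 ]
ring 181.5 236.2 diam mm [54.4 57.2] [0.4927 0.3019 0.016 ]
small 174.6 272.8 diam mm [37.7 39. ] [0.4037 0.3055 0.016 ]
liner 420.0 291.9 diam mm [68.  72.8] [ 0.4131 -0.274   0.024 ]
cheese 278.5 226.3 diam mm [44.  51.2] [0.5301 0.069  0.062 ]
```

View pics/crop1.png

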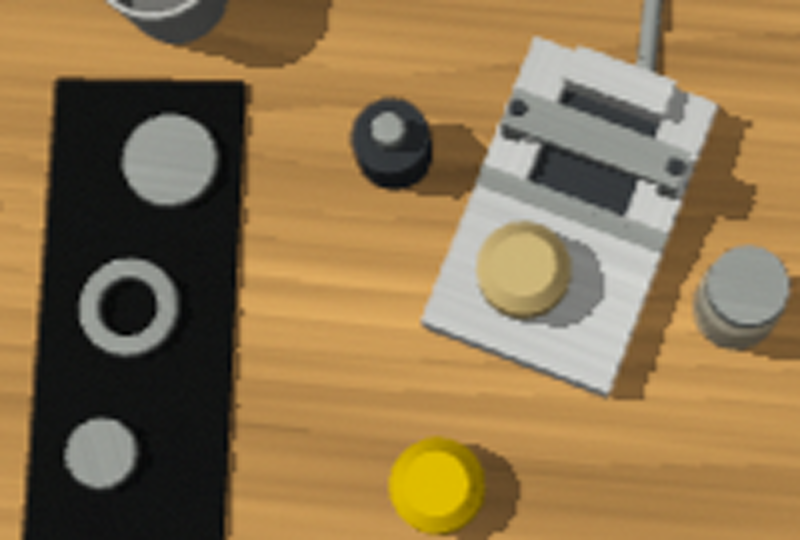

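The crop confirms that the solid, hole-free disc is the large one at crop (170,160), and that the little cheese stands on the deck at (525,268). The deck's near corners are at (423,323) and (608,395). Next I'll compute the station frame and the first move.

```bash
cat >> h.py <<'E'
def tool(s=None):
    s=s or readout.observe(); return np.array(s["eef_pos"]),R.from_rotvec(s["orientation"])
def delta(p,yaw=None):
    """shift in tool axes to world point p; turn wz so jaw axis lies along yaw (mod pi)"""
    q,r=tool();d=r.inv().apply(np.array(p)-q);x=r.apply([1,0,0])
    print("tcp",q.round(4),"zaxis",r.apply([0,0,1]).round(3),"jaw yaw",round(np.degrees(np.arctan2(x[1],x[0])),2),"shift",d.round(4),end=" ")
    if yaw is not None:
        a=(np.arctan2(x[1],x[0])-yaw+np.pi/2)%np.pi-np.pi/2;print("wz",round(a,3),end="")
    print()
E
python3 - <<'E'
from h import *
c=cams.get_calibration("top")
P=lambda x,y,z:onz(c,150+(x-1.5)/4,160+(y-1.5)/4,z)[:2]
a=P(423,323,.026);b=P(608,395,.026)
f1=P(535,38,.044);f2=P(717,103,.044)
for n,v in dict(near=b-a,left=f1-a,right=f2-b,far=f2-f1).items(): print(n,np.linalg.norm(v).round(4),np.degrees(np.arctan2(v[1],v[0])).round(1))
l1=P(478,188,.026);l2=P(660,250,.026)
print("ramp dist",np.linalg.norm(l1-a),np.linalg.norm(l2-b))
print(a,b,f1,f2)
ex=(f1+f2)/2-(a+b)/2;ex/=np.linalg.norm(ex);print("yaw",np.degrees(np.arctan2(ex[1],ex[0])))
ctr=(a+b+f1+f2)/4;org=ctr+ex*.040;print("org",org)
R2=np.array([ex,[-ex[1],ex[0]]])
for z in(.045,.053):print("cheese stn",R2@(P(525,268,z)-org),P(525,268,z))
for n,q in dict(strapL=(510,108),strapR=(688,170)).items():print(n,R2@(P(*q,.060)-org))
E
sed -i 's/^$//' h.py; python3 -c "
from h import *
delta([.53,.069,.18])"
```

```text
near 0.1184 -106.0
left 0.1851 -15.8
right 0.1868 -15.5
far 0.1174 -105.1
ramp dist 0.08904554863964137 0.09336041408938583
[0.49769885 0.12186252] [0.4650864  0.00804797] [0.67579146 0.07140007] [ 0.64513599 -0.04188634]
yaw -15.659593916820802
org [0.60944347 0.0290592 ]
cheese stn [-0.08289866  0.01288167] [0.53309885 0.06383886]
cheese stn [-0.08432345  0.01226731] [0.53156112 0.06363189]
strapL [0.00160218 0.05498867]
strapR [ 0.00388582 -0.0568207 ]
tcp [0.2092 0.5351 0.2047] zaxis [-0.001 -0.001 -1.   ] jaw yaw 68.64 shift [-0.3172  0.4685  0.0251]
```

Request:
{"op": "move_arm", "data": {
  "motion": [
    {"jaw":1,"dx":-0.0317,"dy":0.0468,"wz":-0.0125},
    {"jaw":1,"dx":-0.0317,"dy":0.0468,"wz":-0.0125},
    {"jaw":1,"dx":-0.0317,"dy":0.0468,"wz":-0.0125},
    {"jaw":1,"dx":-0.0317,"dy":0.0468,"wz":-0.0125},
    {"jaw":1,"dx":-0.0317,"dy":0.0468,"wz":-0.0125},
    {"jaw":1,"dx":-0.0317,"dy":0.0468,"wz":-0.0125},
    {"jaw":1,"dx":-0.0317,"dy":0.0468,"wz":-0.0125},
    {"jaw":1,"dx":-0.0317,"dy":0.0468,"wz":-0.0125}
  ]
}}

```text
invalid input
```

```bash
python3 -c "
from h import *
print(readout.observe()['time_s'])
delta([.532,.064,.17],np.radians(74.34))
im=cams.snapshot('wrist');c=cams.get_calibration('wrist');print(np.round(c['mtx'],1).tolist(),np.round(c['cam_to_world'],4).tolist())
cv2.imwrite('pics/w1.png',im)"
```

```text
0.1
tcp [0.2092 0.5351 0.2047] zaxis [-0.001 -0.001 -1.   ] jaw yaw 68.64 shift [-0.3211  0.4722  0.0351] wz -0.099
[[325.2, 0.0, 284.4], [0.0, 325.2, 211.9], [0.0, 0.0, 1.0]] [[0.3638, -0.903, -0.2285, 0.1445], [0.9315, 0.3521, 0.0916, 0.5608], [-0.0022, -0.2462, 0.9692, 0.3833], [0.0, 0.0, 0.0, 1.0]]
```

View pics/w1.png

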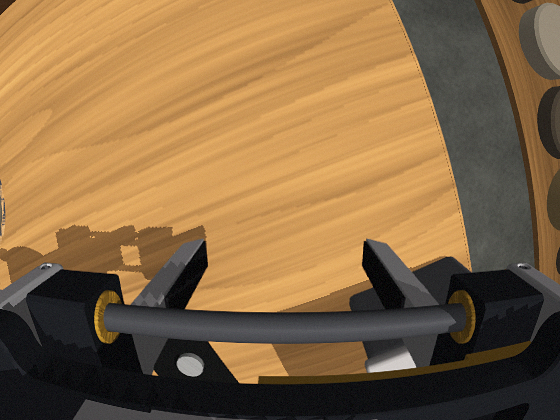

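The wrist view shows only the two fingers (205,245 and 368,245) over bare table, because the call was refused. I'll retry with every key given.

Request:
{"op": "move_arm", "data": {
  "motion": [
    {"jaw":1,"dx":-0.032,"dy":0.047,"dz":0,"wx":0,"wy":0,"wz":-0.0125},
    {"jaw":1,"dx":-0.032,"dy":0.047,"dz":0,"wx":0,"wy":0,"wz":-0.0125},
    {"jaw":1,"dx":-0.032,"dy":0.047,"dz":0,"wx":0,"wy":0,"wz":-0.0125},
    {"jaw":1,"dx":-0.032,"dy":0.047,"dz":0,"wx":0,"wy":0,"wz":-0.0125},
    {"jaw":1,"dx":-0.032,"dy":0.047,"dz":0,"wx":0,"wy":0,"wz":-0.0125},
    {"jaw":1,"dx":-0.032,"dy":0.047,"dz":0,"wx":0,"wy":0,"wz":-0.0125},
    {"jaw":1,"dx":-0.032,"dy":0.047,"dz":0,"wx":0,"wy":0,"wz":-0.0125},
    {"jaw":1,"dx":-0.032,"dy":0.047,"dz":0,"wx":0,"wy":0,"wz":-0.0125}
  ],
  "force": 30
}}

```text
time_s: 1.15
eef_pos: [0.4832, 0.1703, 0.2054]
orientation: [-2.502, -1.899, -0.0]
force: [0.4, 1.4, -0.1]
width: 0.0942
```

```bash
python3 -c "
from h import *
print(readout.observe()['time_s'])
delta([.532,.064,.17],np.radians(74.34))"
```

```text
1.15
tcp [0.4832 0.1703 0.2054] zaxis [ 0.  0. -1.] jaw yaw 74.38 shift [-0.0893  0.0756  0.0354] wz 0.001
```

Request:
{"op": "move_arm", "data": {
  "motion": [
    {"jaw":1,"dx":-0.03,"dy":0.025,"dz":0.01,"wx":0,"wy":0,"wz":0},
    {"jaw":1,"dx":-0.03,"dy":0.025,"dz":0.01,"wx":0,"wy":0,"wz":0},
    {"jaw":1,"dx":-0.03,"dy":0.025,"dz":0.015,"wx":0,"wy":0,"wz":0},
    {"jaw":1,"dx":0,"dy":0,"dz":0,"wx":0,"wy":0,"wz":0}
  ]
}}

```text
time_s: 1.65
eef_pos: [0.5304, 0.063, 0.1689]
orientation: [-2.505, -1.893, 0.004]
force: [0.3, 0.7, 0.6]
width: 0.0939
```

```bash
python3 -c "
from h import *
delta([.532,.064,.03],np.radians(74.34))
c=cams.get_calibration('wrist');im=cams.snapshot('wrist')
for p in ([.532,.064,.053],[.4977,.1219,.026],[.4651,.008,.026]):
    u=proj(c,p,True);print(u);cv2.drawMarker(im,tuple(int(round(t)) for t in u),(0,0,255),0,10)
cv2.imwrite('pics/w2.png',im)"
```

```text
tcp [0.5304 0.063  0.1689] zaxis [-0.003 -0.    -1.   ] jaw yaw 74.16 shift [0.0016 0.0017 0.1389] wz -0.003
(np.float64(286.45448883629433), np.float64(208.2786358308646))
(np.float64(333.0758508969103), np.float64(154.26106899966572))
(np.float64(214.37769366881997), np.float64(154.37573653894628))
```

View pics/w2.png

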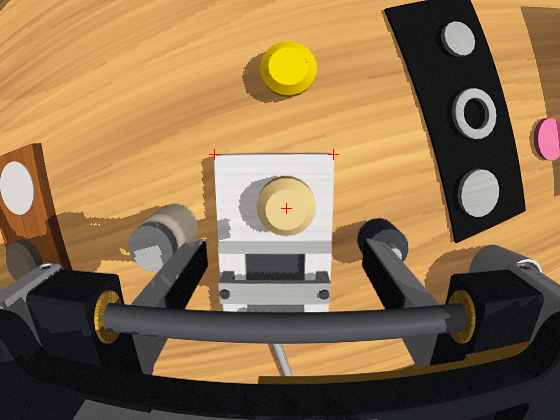

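The wrist view shows the cheese at (286,206) under its marker, and the deck corners match at (214,154) and (333,154). The pose estimates agree, so I'll descend and grip.

Request:
{"op": "move_arm", "data": {
  "motion": [
    {"jaw":1,"dx":0.002,"dy":0.002,"dz":0.04,"wx":0,"wy":0,"wz":0},
    {"jaw":1,"dx":0,"dy":0,"dz":0.04,"wx":0,"wy":0,"wz":0},
    {"jaw":1,"dx":0,"dy":0,"dz":0.035,"wx":0,"wy":0,"wz":0},
    {"jaw":1,"dx":0,"dy":0,"dz":0.02,"wx":0,"wy":0,"wz":0},
    {"jaw":1,"dx":0,"dy":0,"dz":0,"wx":0,"wy":0,"wz":0},
    {"jaw":-1,"dx":0,"dy":0,"dz":0,"wx":0,"wy":0,"wz":0},
    {"jaw":-1,"dx":0,"dy":0,"dz":0,"wx":0,"wy":0,"wz":0},
    {"jaw":-1,"dx":0,"dy":0,"dz":0,"wx":0,"wy":0,"wz":0}
  ],
  "force": 15
}}

```text
time_s: 2.7
eef_pos: [0.5335, 0.0665, 0.0364]
orientation: [2.502, 1.898, 0.002]
force: [0.4, -0.2, -0.3]
width: 0.0673
```

Request:
{"op": "move_arm", "data": {
  "motion": [
    {"jaw":-1,"dx":0,"dy":0,"dz":0,"wx":0,"wy":0,"wz":0},
    {"jaw":-1,"dx":0,"dy":0,"dz":0,"wx":0,"wy":0,"wz":0}
  ]
}}

```text
time_s: 2.95
eef_pos: [0.5331, 0.066, 0.036]
orientation: [2.502, 1.898, 0.0]
force: [-1.0, -1.2, 3.5]
width: 0.0552
```

Request:
{"op": "move_arm", "data": {
  "motion": [
    {"jaw":-1,"dx":0,"dy":0,"dz":-0.02,"wx":0,"wy":0,"wz":0},
    {"jaw":-1,"dx":0,"dy":0,"dz":-0.04,"wx":0,"wy":0,"wz":0},
    {"jaw":-1,"dx":0,"dy":0,"dz":-0.04,"wx":0,"wy":0,"wz":0},
    {"jaw":-1,"dx":0,"dy":0,"dz":-0.03,"wx":0,"wy":0,"wz":0}
  ]
}}

```text
time_s: 3.45
eef_pos: [0.5331, 0.0666, 0.1669]
orientation: [2.503, 1.898, 0.002]
force: [-0.8, -0.2, -1.0]
width: 0.0553
```

```bash
python3 -c "
from h import *
s=readout.observe();print(s['width'],s['force'])
delta([.413,-.274,.16],np.radians(79))"
```

```text
0.055295440552820554 [-0.78899515 -0.19939969 -0.99266372]
tcp [0.5331 0.0666 0.1669] zaxis [ 0.001  0.001 -1.   ] jaw yaw 74.36 shift [-0.3604 -0.0238  0.0066] wz -0.081
```

Request:
{"op": "move_arm", "data": {
  "motion": [
    {"jaw":-1,"dx":-0.045,"dy":-0.003,"dz":0,"wx":0,"wy":0,"wz":0},
    {"jaw":-1,"dx":-0.045,"dy":-0.003,"dz":0,"wx":0,"wy":0,"wz":0},
    {"jaw":-1,"dx":-0.045,"dy":-0.003,"dz":0,"wx":0,"wy":0,"wz":0},
    {"jaw":-1,"dx":-0.045,"dy":-0.003,"dz":0,"wx":0,"wy":0,"wz":0},
    {"jaw":-1,"dx":-0.045,"dy":-0.003,"dz":0,"wx":0,"wy":0,"wz":0},
    {"jaw":-1,"dx":-0.045,"dy":-0.003,"dz":0,"wx":0,"wy":0,"wz":0},
    {"jaw":-1,"dx":-0.045,"dy":-0.003,"dz":0,"wx":0,"wy":0,"wz":-0.04},
    {"jaw":-1,"dx":-0.04,"dy":-0.003,"dz":0,"wx":0,"wy":0,"wz":-0.04}
  ]
}}

```text
time_s: 4.45
eef_pos: [0.4148, -0.2706, 0.1651]
orientation: [-2.424, -1.997, -0.001]
force: [0.5, 0.7, -0.7]
width: 0.0553
```

Request:
{"op": "move_arm", "data": {
  "motion": [
    {"jaw":-1,"dx":0,"dy":0,"dz":0,"wx":0,"wy":0,"wz":0}
  ]
}}

```text
time_s: 4.58
eef_pos: [0.415, -0.2716, 0.165]
orientation: [-2.429, -1.992, 0.0]
force: [-0.5, 0.2, -2.1]
width: 0.0549
```

```bash
python3 -c "
from h import *
delta([.413,-.274,.036],np.radians(79))
c=cams.get_calibration('wrist');im=cams.snapshot('wrist')
for p in ([.413,-.274,.024],):
    u=proj(c,p,True);print(u);cv2.drawMarker(im,tuple(int(round(t)) for t in u),(0,0,255),0,10)
cv2.imwrite('pics/w3.png',im)"
```

```text
tcp [ 0.415  -0.2716  0.165 ] zaxis [-0.  0. -1.] jaw yaw 78.72 shift [-0.0027 -0.0014  0.129 ] wz -0.005
(np.float64(282.1602742324554), np.float64(199.5384554679758))
```

View pics/w3.png

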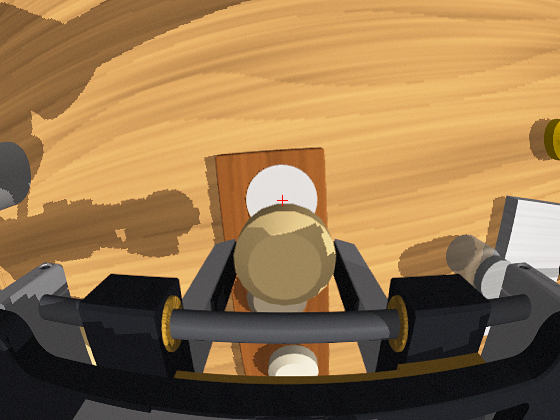

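The liner is at (282,200), under its marker, and the cheese is held level in the fingers. I'll lower it and release.

Request:
{"op": "move_arm", "data": {
  "motion": [
    {"jaw":-1,"dx":-0.003,"dy":-0.001,"dz":0.04,"wx":0,"wy":0,"wz":0},
    {"jaw":-1,"dx":0,"dy":0,"dz":0.04,"wx":0,"wy":0,"wz":0},
    {"jaw":-1,"dx":0,"dy":0,"dz":0.03,"wx":0,"wy":0,"wz":0},
    {"jaw":-1,"dx":0,"dy":0,"dz":0.012,"wx":0,"wy":0,"wz":0},
    {"jaw":-1,"dx":0,"dy":0,"dz":0.006,"wx":0,"wy":0,"wz":0},
    {"jaw":-1,"dx":0,"dy":0,"dz":0.002,"wx":0,"wy":0,"wz":0},
    {"jaw":-1,"dx":0,"dy":0,"dz":0,"wx":0,"wy":0,"wz":0},
    {"jaw":-1,"dx":0,"dy":0,"dz":0,"wx":0,"wy":0,"wz":0}
  ]
}}

```text
time_s: 5.62
eef_pos: [0.4145, -0.2726, 0.0362]
orientation: [2.424, 1.996, 0.001]
force: [0.5, -0.2, -0.3]
width: 0.0554
```

Request:
{"op": "move_arm", "data": {
  "motion": [
    {"jaw":-1,"dx":0,"dy":0,"dz":0.002,"wx":0,"wy":0,"wz":0},
    {"jaw":-1,"dx":0,"dy":0,"dz":0,"wx":0,"wy":0,"wz":0},
    {"jaw":0.7,"dx":0,"dy":0,"dz":0,"wx":0,"wy":0,"wz":0},
    {"jaw":0.7,"dx":0,"dy":0,"dz":0,"wx":0,"wy":0,"wz":0},
    {"jaw":0.7,"dx":0,"dy":0,"dz":0,"wx":0,"wy":0,"wz":0},
    {"jaw":0.7,"dx":0,"dy":0,"dz":-0.03,"wx":0,"wy":0,"wz":0},
    {"jaw":0.7,"dx":0,"dy":0,"dz":-0.06,"wx":0,"wy":0,"wz":0},
    {"jaw":1,"dx":0,"dy":0,"dz":-0.05,"wx":0,"wy":0,"wz":0}
  ]
}}

```text
time_s: 6.62
eef_pos: [0.4141, -0.2723, 0.1752]
orientation: [2.425, 1.997, 0.0]
force: [1.0, -0.6, 0.3]
width: 0.0865
```

```bash
python3 -c "
from h import *
s=readout.observe();print(s['width'],s['force'])
im=cams.snapshot('top');c=cams.get_calibration('top');cv2.imwrite('pics/top1.png',im)
m=cv2.inRange(cv2.cvtColor(im,cv2.COLOR_BGR2HSV),(10,50,120),(35,200,255))
u,v=proj(c,[.413,-.274,.042]);print(u,v)
im2=cv2.resize(im[int(v)-60:int(v)+60,int(u)-80:int(u)+80],(800,600),interpolation=cv2.INTER_CUBIC);cv2.imwrite('pics/c2.png',im2)
delta([.586,.289,.15],np.radians(74))"
```

```text
0.08652048807593035 [ 1.02097644 -0.60032271  0.3151452 ]
422.23472973316996 291.52377832594505
tcp [ 0.4173 -0.275   0.1817] zaxis [ 0.01  -0.008 -1.   ] jaw yaw 78.96 shift [0.5861 0.0573 0.0286] wz 0.087
```

View pics/c2.png

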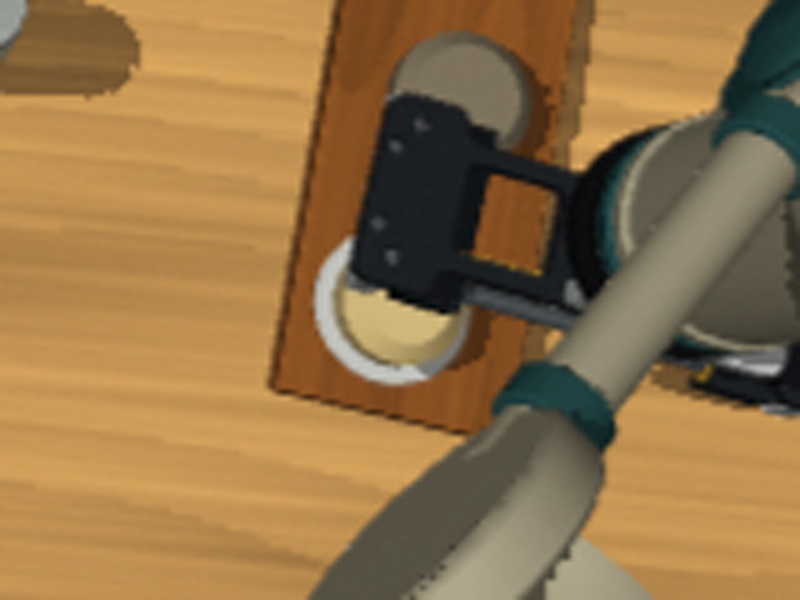

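The crop shows the cheese upright on the white disc, with an even rim visible on the near side around (395,300). Next is the large disc.

Request:
{"op": "move_arm", "data": {
  "motion": [
    {"jaw":1,"dx":0.05,"dy":0.005,"dz":0,"wx":0,"wy":0,"wz":0},
    {"jaw":1,"dx":0.05,"dy":0.005,"dz":0,"wx":0,"wy":0,"wz":0},
    {"jaw":1,"dx":0.05,"dy":0.005,"dz":0,"wx":0,"wy":0,"wz":0},
    {"jaw":1,"dx":0.05,"dy":0.005,"dz":0,"wx":0,"wy":0,"wz":0},
    {"jaw":1,"dx":0.05,"dy":0.005,"dz":0,"wx":0,"wy":0,"wz":0},
    {"jaw":1,"dx":0.05,"dy":0.005,"dz":0,"wx":0,"wy":0,"wz":0},
    {"jaw":1,"dx":0.05,"dy":0.005,"dz":0,"wx":0,"wy":0,"wz":0},
    {"jaw":1,"dx":0.05,"dy":0.005,"dz":0,"wx":0,"wy":0,"wz":0}
  ]
}}

```text
time_s: 7.68
eef_pos: [0.5302, 0.1143, 0.1731]
orientation: [2.425, 1.997, -0.0]
force: [-0.0, -0.6, 0.4]
width: 0.0939
```

Request:
{"op": "move_arm", "data": {
  "motion": [
    {"jaw":1,"dx":0.05,"dy":0.005,"dz":0,"wx":0,"wy":0,"wz":0},
    {"jaw":1,"dx":0.05,"dy":0.005,"dz":0,"wx":0,"wy":0,"wz":0},
    {"jaw":1,"dx":0.05,"dy":0.005,"dz":0,"wx":0,"wy":0,"wz":0},
    {"jaw":1,"dx":0.03,"dy":0.005,"dz":0,"wx":0,"wy":0,"wz":0.087},
    {"jaw":1,"dx":0,"dy":0,"dz":0,"wx":0,"wy":0,"wz":0},
    {"jaw":1,"dx":0,"dy":0,"dz":0,"wx":0,"wy":0,"wz":0}
  ]
}}

```text
time_s: 8.43
eef_pos: [0.5835, 0.2847, 0.1729]
orientation: [2.509, 1.891, -0.003]
force: [-0.0, -0.1, 0.0]
width: 0.094
```

```bash
python3 -c "
from h import *
print(readout.observe()['width'])
c=cams.get_calibration('wrist');im=cams.snapshot('wrist');cv2.imwrite('pics/w4.png',im)
m=cv2.inRange(cv2.cvtColor(im,cv2.COLOR_BGR2HSV),(0,0,90),(180,70,255))
u,v=proj(c,[.586,.289,.016],True);print(u,v)
for k in cv2.findContours(m,cv2.RETR_EXTERNAL,cv2.CHAIN_APPROX_NONE)[0]:
    if cv2.contourArea(k)>400:
        (a,b),ax,_=cv2.fitEllipse(k)
        if np.hypot(a-u,b-v)<130:
            q=np.array([onz(c,*t[0],.016,True)[:2] for t in k]);(e,f),r=cv2.minEnclosingCircle(q.astype(np.float32));print(a,b,ax,onz(c,a,b,.016,True),'circle',e,f,2*r)
delta([.586,.289,.008],np.radians(74.34))"
```

```text
0.09400675212020967
289.5307059458308 198.92086603991825
276.1056823730469 327.2958068847656 (28.00101661682129, 384.091552734375) [0.73564119 0.23000909 0.016     ] circle 0.7487910985946655 0.22120162844657898 0.4719615578651428
329.5580139160156 288.24676513671875 (60.05974578857422, 76.03266143798828) [0.70042075 0.30521448 0.016     ] circle 0.7091224789619446 0.3062288463115692 0.10516425967216492
288.8869934082031 197.5604248046875 (53.076236724853516, 53.59507369995117) [0.58440481 0.28874583 0.016     ] circle 0.5848908424377441 0.28856131434440613 0.05844049155712128
275.5404968261719 109.45509338378906 (55.81615447998047, 57.25250244140625) [0.49227096 0.30080312 0.016     ] circle 0.49206238985061646 0.30084699392318726 0.059640031307935715
tcp [0.5836 0.2844 0.1732] zaxis [-0.001 -0.001 -1.   ] jaw yaw 73.97 shift [0.0053 0.0011 0.1652] wz -0.007
```

View pics/w4.png

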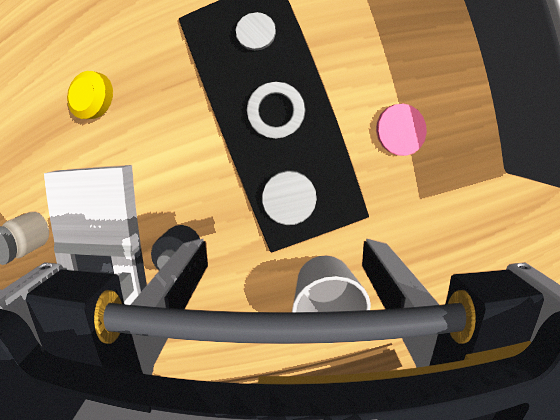

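The large disc is at (289,198), 58.4 mm across by measurement, and the ring is at (276,109). The disc position agrees with the top view, so I'll descend.

Request:
{"op": "move_arm", "data": {
  "motion": [
    {"jaw":1,"dx":0.004,"dy":0,"dz":0.04,"wx":0,"wy":0,"wz":-0.006},
    {"jaw":1,"dx":0,"dy":0,"dz":0.05,"wx":0,"wy":0,"wz":0},
    {"jaw":1,"dx":0,"dy":0,"dz":0.04,"wx":0,"wy":0,"wz":0},
    {"jaw":1,"dx":0,"dy":0,"dz":0.02,"wx":0,"wy":0,"wz":0},
    {"jaw":1,"dx":0,"dy":0,"dz":0.009,"wx":0,"wy":0,"wz":0},
    {"jaw":1,"dx":0,"dy":0,"dz":0.003,"wx":0,"wy":0,"wz":0},
    {"jaw":1,"dx":0,"dy":0,"dz":0,"wx":0,"wy":0,"wz":0},
    {"jaw":1,"dx":0,"dy":0,"dz":0,"wx":0,"wy":0,"wz":0}
  ]
}}

```text
time_s: 9.48
eef_pos: [0.5859, 0.2896, 0.0126]
orientation: [2.503, 1.897, 0.003]
force: [-0.4, 0.6, -0.5]
width: 0.094
```

Request:
{"op": "move_arm", "data": {
  "motion": [
    {"jaw":1,"dx":0,"dy":0,"dz":0.0035,"wx":0,"wy":0,"wz":0},
    {"jaw":1,"dx":0,"dy":0,"dz":0,"wx":0,"wy":0,"wz":0},
    {"jaw":-1,"dx":0,"dy":0,"dz":0,"wx":0,"wy":0,"wz":0},
    {"jaw":-1,"dx":0,"dy":0,"dz":0,"wx":0,"wy":0,"wz":0},
    {"jaw":-1,"dx":0,"dy":0,"dz":0,"wx":0,"wy":0,"wz":0},
    {"jaw":-1,"dx":0,"dy":0,"dz":0,"wx":0,"wy":0,"wz":0},
    {"jaw":-1,"dx":0,"dy":0,"dz":0,"wx":0,"wy":0,"wz":0},
    {"jaw":-1,"dx":0,"dy":0,"dz":0,"wx":0,"wy":0,"wz":0}
  ],
  "force": 25
}}

```text
time_s: 10.48
eef_pos: [0.5852, 0.2893, 0.008]
orientation: [-2.504, -1.897, 0.0]
force: [-0.3, -0.3, -0.4]
width: 0.0571
```

Request:
{"op": "move_arm", "data": {
  "motion": [
    {"jaw":-1,"dx":0,"dy":0,"dz":-0.01,"wx":0,"wy":0,"wz":0},
    {"jaw":-1,"dx":0,"dy":0,"dz":-0.03,"wx":0,"wy":0,"wz":0},
    {"jaw":-1,"dx":0,"dy":0,"dz":-0.04,"wx":0,"wy":0,"wz":0},
    {"jaw":-1,"dx":0,"dy":0,"dz":-0.04,"wx":0,"wy":0,"wz":0},
    {"jaw":-1,"dx":0,"dy":0,"dz":0,"wx":0,"wy":0,"wz":0}
  ]
}}

```text
time_s: 11.1
eef_pos: [0.5877, 0.2904, 0.1321]
orientation: [2.502, 1.896, 0.013]
force: [0.4, 0.1, -1.4]
width: 0.0572
```

```bash
cat >> h.py <<'E'
ORG=np.array([.6094,.0291]);YAW=np.radians(-15.66)
def S(x,y,z): c,s=np.cos(YAW),np.sin(YAW);return [ORG[0]+c*x-s*y,ORG[1]+s*x+c*y,z]
def inS(p): c,s=np.cos(YAW),np.sin(YAW);d=np.array(p[:2])-ORG;return np.round([c*d[0]+s*d[1],-s*d[0]+c*d[1],p[2]],4)
E
python3 -c "
from h import *
s=readout.observe();print(s['width'],s['force'])
delta(S(-.09,0,.13),YAW+np.pi/2)"
```

```text
0.057162750345330596 [ 0.38597817  0.05699188 -1.35196852]
tcp [0.5877 0.2904 0.1321] zaxis [ 0.008  0.003 -1.   ] jaw yaw 74.32 shift [-0.2457  0.0016  0.0009] wz -0.0
```

Request:
{"op": "move_arm", "data": {
  "motion": [
    {"jaw":-1,"dx":-0.041,"dy":0,"dz":0,"wx":0,"wy":0,"wz":0},
    {"jaw":-1,"dx":-0.041,"dy":0,"dz":0,"wx":0,"wy":0,"wz":0},
    {"jaw":-1,"dx":-0.041,"dy":0,"dz":0,"wx":0,"wy":0,"wz":0},
    {"jaw":-1,"dx":-0.041,"dy":0,"dz":0,"wx":0,"wy":0,"wz":0},
    {"jaw":-1,"dx":-0.041,"dy":0,"dz":0,"wx":0,"wy":0,"wz":0},
    {"jaw":-1,"dx":-0.041,"dy":0,"dz":0,"wx":0,"wy":0,"wz":0},
    {"jaw":-1,"dx":0,"dy":0,"dz":0,"wx":0,"wy":0,"wz":0},
    {"jaw":-1,"dx":0,"dy":0,"dz":0,"wx":0,"wy":0,"wz":0}
  ]
}}

```text
time_s: 12.1
eef_pos: [0.5183, 0.0529, 0.1271]
orientation: [-2.503, -1.896, 0.001]
force: [0.5, 1.1, -2.0]
width: 0.0571
```

```bash
python3 -c "
from h import *
s=readout.observe();print(s['width'],inS(s['eef_pos']))
delta(S(-.09,0,.03),YAW+np.pi/2)
c=cams.get_calibration('wrist');im=cams.snapshot('wrist')
for p in (S(-.135,.06,.026),S(-.135,-.06,.026),S(-.037,.06,.03),S(-.037,-.06,.03),S(-.012,.0,.06),S(-.032,.032,.03),S(-.032,-.032,.03)):
    u=proj(c,p,True);cv2.drawMarker(im,tuple(int(round(t)) for t in u),(0,0,255),0,9)
cv2.imwrite('pics/w5.png',cv2.resize(im[100:340,130:430],(800,640))[:600])"
```

```text
0.05706506698762597 [-0.0942 -0.0016  0.1271]
tcp [0.5183 0.0529 0.1271] zaxis [-0.001  0.001 -1.   ] jaw yaw 74.27 shift [0.0016 0.0043 0.0971] wz -0.001
```

View pics/w5.png

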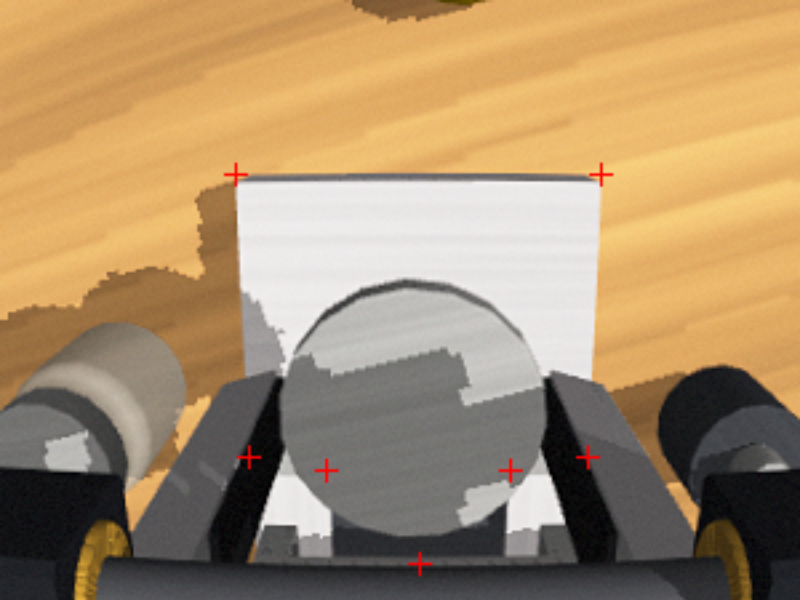

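The view (crop) shows the disc level at (413,410). The deck's near corners are at (237,181) and (600,181), about 2 mm in x from my estimate with y centred. The pocket centre at x≈419 matches my frame. I'll lower the disc onto the deck.

Request:
{"op": "move_arm", "data": {
  "motion": [
    {"jaw":-1,"dx":0.0016,"dy":0.004,"dz":0.03,"wx":0,"wy":0,"wz":0},
    {"jaw":-1,"dx":0,"dy":0,"dz":0.03,"wx":0,"wy":0,"wz":0},
    {"jaw":-1,"dx":0,"dy":0,"dz":0.02,"wx":0,"wy":0,"wz":0},
    {"jaw":-1,"dx":0,"dy":0,"dz":0.01,"wx":0,"wy":0,"wz":0},
    {"jaw":-1,"dx":0,"dy":0,"dz":0.004,"wx":0,"wy":0,"wz":0},
    {"jaw":-1,"dx":0,"dy":0,"dz":0,"wx":0,"wy":0,"wz":0},
    {"jaw":-1,"dx":0,"dy":0,"dz":0,"wx":0,"wy":0,"wz":0}
  ]
}}

```text
time_s: 13.02
eef_pos: [0.5237, 0.0531, 0.0347]
orientation: [2.503, 1.897, 0.002]
force: [0.7, 0.1, -2.5]
width: 0.0572
```

```bash
python3 -c "
from h import *
s=readout.observe();print(s['width'],inS(s['eef_pos']),s['force'])
delta(S(-.09,0,.029),YAW+np.pi/2)"
```

```text
0.05720013072086244 [-0.089  -0.0001  0.0347] [ 0.65773748  0.08218662 -2.48107356]
tcp [0.5237 0.0531 0.0347] zaxis [ 0.002  0.    -1.   ] jaw yaw 74.32 shift [ 0.0001 -0.001   0.0057] wz -0.0
```

Request:
{"op": "move_arm", "data": {
  "motion": [
    {"jaw":-1,"dx":0,"dy":0,"dz":0.003,"wx":0,"wy":0,"wz":0},
    {"jaw":-1,"dx":0,"dy":0,"dz":0.002,"wx":0,"wy":0,"wz":0},
    {"jaw":-1,"dx":0,"dy":0,"dz":0.001,"wx":0,"wy":0,"wz":0},
    {"jaw":-1,"dx":0,"dy":0,"dz":0,"wx":0,"wy":0,"wz":0},
    {"jaw":-1,"dx":0,"dy":0,"dz":0,"wx":0,"wy":0,"wz":0}
  ]
}}

```text
time_s: 13.65
eef_pos: [0.5229, 0.053, 0.0279]
orientation: [-2.504, -1.897, 0.0]
force: [-0.3, 0.2, -1.3]
width: 0.0569
```

Request:
{"op": "move_arm", "data": {
  "motion": [
    {"jaw":0.6,"dx":0,"dy":0,"dz":0,"wx":0,"wy":0,"wz":0},
    {"jaw":0.6,"dx":0,"dy":0,"dz":0,"wx":0,"wy":0,"wz":0},
    {"jaw":0.6,"dx":0,"dy":0,"dz":0,"wx":0,"wy":0,"wz":0},
    {"jaw":0.6,"dx":0,"dy":0,"dz":-0.03,"wx":0,"wy":0,"wz":0},
    {"jaw":0.6,"dx":0,"dy":0,"dz":-0.02,"wx":0,"wy":0,"wz":0},
    {"jaw":0.6,"dx":0,"dy":-0.03,"dz":-0.02,"wx":0,"wy":0,"wz":0},
    {"jaw":-0.28,"dx":0,"dy":-0.03,"dz":0,"wx":0,"wy":0,"wz":0},
    {"jaw":-0.28,"dx":0,"dy":0,"dz":0,"wx":0,"wy":0,"wz":0}
  ]
}}

```text
time_s: 14.65
eef_pos: [0.4633, 0.0696, 0.0982]
orientation: [-2.503, -1.898, 0.001]
force: [-0.5, 0.3, 0.3]
width: 0.0588
```

Request:
{"op": "move_arm", "data": {
  "motion": [
    {"jaw":-0.28,"dx":0,"dy":0,"dz":0,"wx":0,"wy":0,"wz":0},
    {"jaw":-0.28,"dx":0,"dy":0,"dz":0,"wx":0,"wy":0,"wz":0}
  ]
}}

```text
time_s: 14.9
eef_pos: [0.4665, 0.0689, 0.0979]
orientation: [2.504, 1.897, 0.001]
force: [0.3, -0.4, -0.0]
width: 0.039
```

```bash
python3 -c "
from h import *
s=readout.observe();print(s['width'],inS(s['eef_pos']),s['time_s'])
delta(S(-.14,0,.032),YAW+np.pi/2)
c=cams.get_calibration('wrist');im=cams.snapshot('wrist')
m=cv2.inRange(cv2.cvtColor(im,cv2.COLOR_BGR2HSV),(0,0,60),(180,70,175))
for p in (S(-.09,0,.036),S(-.09,.029,.036),S(-.09,-.029,.036),S(-.135,.06,.026),S(-.135,-.06,.026),S(-.032,.032,.03),S(-.032,-.032,.03)):
    u=proj(c,p,True);cv2.drawMarker(im,tuple(int(round(t)) for t in u),(0,0,255),0,7)
cv2.imwrite('pics/w6.png',cv2.resize(im[160:385,140:440],(800,600),interpolation=cv2.INTER_CUBIC))"
```

```text
0.039002754455950285 [-0.1483 -0.0002  0.0979] 14.9
tcp [0.4665 0.0689 0.0979] zaxis [ 0.001 -0.    -1.   ] jaw yaw 74.29 shift [0.0002 0.0083 0.0659] wz -0.001
```

View pics/w6.png

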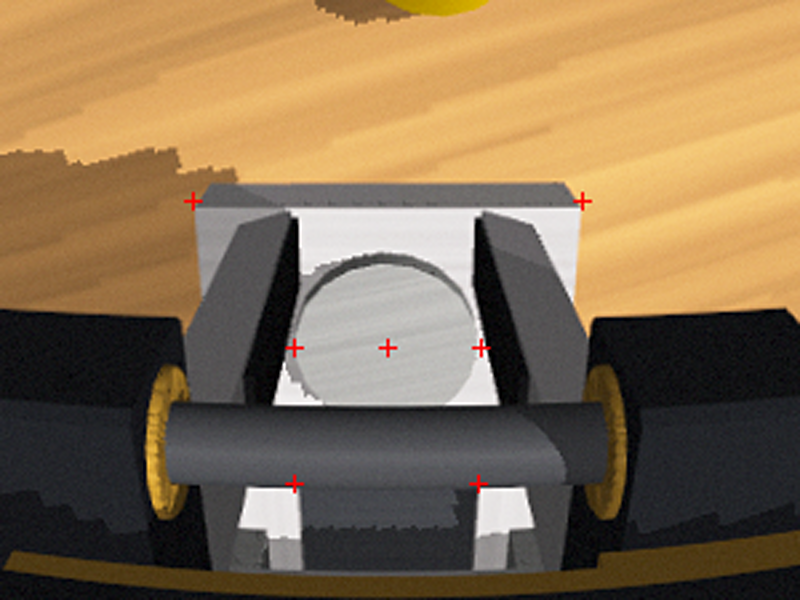

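The disc lies flat on the deck at (386,346), within about 1 mm of centred, and the fingers are behind it, ready to push. I'll lower to tip height 32 mm, above the 30 mm crest and below the disc's 36 mm top.

Request:
{"op": "move_arm", "data": {
  "motion": [
    {"jaw":-0.28,"dx":0,"dy":0,"dz":0.03,"wx":0,"wy":0,"wz":0},
    {"jaw":-0.28,"dx":0,"dy":0,"dz":0.02,"wx":0,"wy":0,"wz":0},
    {"jaw":-0.28,"dx":0,"dy":0,"dz":0.01,"wx":0,"wy":0,"wz":0},
    {"jaw":-0.28,"dx":0,"dy":0,"dz":0.004,"wx":0,"wy":0,"wz":0},
    {"jaw":-0.28,"dx":0,"dy":0,"dz":0,"wx":0,"wy":0,"wz":0},
    {"jaw":-0.28,"dx":0,"dy":0,"dz":0,"wx":0,"wy":0,"wz":0}
  ]
}}

```text
time_s: 15.7
eef_pos: [0.4659, 0.0692, 0.0346]
orientation: [2.503, 1.897, 0.002]
force: [0.1, -0.9, 0.2]
width: 0.034
```

```bash
python3 -c "
from h import *
s=readout.observe();print(s['width'],inS(s['eef_pos']),s['force'])
delta(S(-.0315,0,.032),YAW+np.pi/2)"
```

```text
0.034048680939551074 [-1.49e-01 -1.00e-04  3.46e-02] [ 0.11854264 -0.94118728  0.19924195]
tcp [0.4659 0.0692 0.0346] zaxis [ 0.001  0.    -1.   ] jaw yaw 74.31 shift [0.0002 0.1175 0.0027] wz -0.0
```

Request:
{"op": "move_arm", "data": {
  "motion": [
    {"jaw":-0.28,"dx":0,"dy":0.01,"dz":0.0025,"wx":0,"wy":0,"wz":0},
    {"jaw":-0.28,"dx":0,"dy":0.01,"dz":0,"wx":0,"wy":0,"wz":0},
    {"jaw":-0.28,"dx":0,"dy":0.008,"dz":0,"wx":0,"wy":0,"wz":0},
    {"jaw":-0.28,"dx":0,"dy":0.006,"dz":0,"wx":0,"wy":0,"wz":0},
    {"jaw":-0.28,"dx":0,"dy":0.006,"dz":0,"wx":0,"wy":0,"wz":0},
    {"jaw":-0.28,"dx":0,"dy":0.006,"dz":0,"wx":0,"wy":0,"wz":0},
    {"jaw":-0.28,"dx":0,"dy":0.006,"dz":0,"wx":0,"wy":0,"wz":0},
    {"jaw":-0.28,"dx":0,"dy":0.006,"dz":0,"wx":0,"wy":0,"wz":0}
  ]
}}

```text
time_s: 16.7
eef_pos: [0.5164, 0.0545, 0.031]
orientation: [-2.498, -1.892, 0.011]
force: [-11.3, 3.4, 9.6]
width: 0.0337
```

```bash
python3 -c "
from h import *
s=readout.observe();print(s['width'],inS(s['eef_pos']),s['force'])
delta(S(-.0315,0,.032),YAW+np.pi/2)"
```

```text
0.03368162328120859 [-0.0964 -0.0007  0.031 ] [-11.34412194   3.36920145   9.61046937]
tcp [0.5164 0.0545 0.031 ] zaxis [-0.01   0.002 -1.   ] jaw yaw 74.28 shift [ 0.0008  0.0649 -0.0016] wz -0.001
```

The force is 11 N along the push and 9.6 N upward. The rounded tips are probably bearing on the rim's top edge, so I'll back off, go lower while still over the deck, and continue.

Request:
{"op": "move_arm", "data": {
  "motion": [
    {"jaw":-0.28,"dx":0,"dy":-0.008,"dz":0,"wx":0,"wy":0,"wz":0},
    {"jaw":-0.28,"dx":0,"dy":0,"dz":0.003,"wx":0,"wy":0,"wz":0},
    {"jaw":-0.28,"dx":0,"dy":0,"dz":0,"wx":0,"wy":0,"wz":0},
    {"jaw":-0.28,"dx":0,"dy":0,"dz":0,"wx":0,"wy":0,"wz":0}
  ]
}}

```text
time_s: 17.2
eef_pos: [0.514, 0.0556, 0.0285]
orientation: [2.503, 1.897, 0.001]
force: [0.8, 0.0, -0.5]
width: 0.0337
```

```bash
python3 -c "
from h import *
s=readout.observe();print(s['width'],inS(s['eef_pos']),s['force'])
delta(S(-.055,0,.028),YAW+np.pi/2)
im=cams.snapshot('scene');c=cams.get_calibration('scene');u,v=map(int,proj(c,S(-.06,0,.03)))
cv2.imwrite('pics/s2.png',cv2.resize(im[v-48:v+48,u-64:u+64],(800,600),interpolation=cv2.INTER_CUBIC))"
```

```text
0.0337114127156196 [-0.099  -0.0003  0.0285] [ 0.77814947  0.00315589 -0.54653152]
tcp [0.514  0.0556 0.0285] zaxis [ 0.001 -0.    -1.   ] jaw yaw 74.31 shift [0.0003 0.044  0.0005] wz -0.0
```

View pics/s2.png

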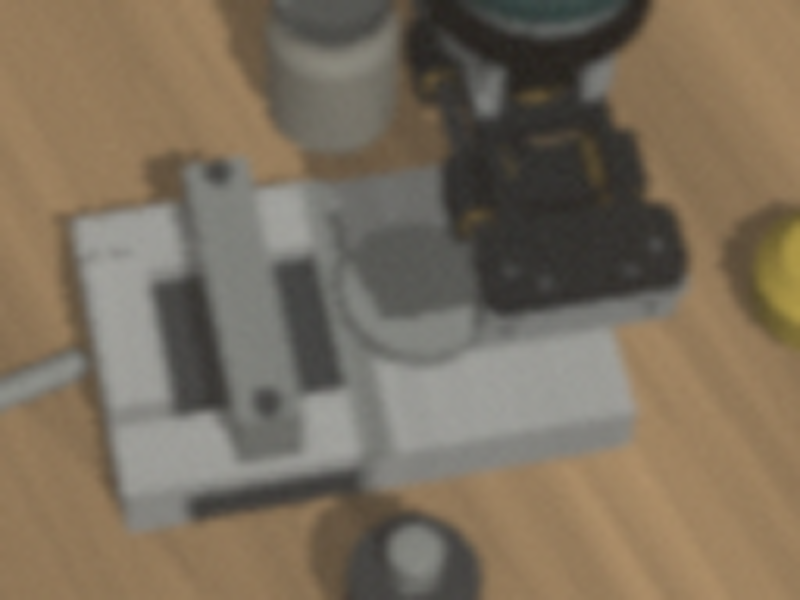

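The disc is flat with its leading edge at the foot of the ramp, at about (345,270). I'll push at the lower height.

Request:
{"op": "move_arm", "data": {
  "motion": [
    {"jaw":-0.28,"dx":0,"dy":0.006,"dz":0,"wx":0,"wy":0,"wz":0},
    {"jaw":-0.28,"dx":0,"dy":0.006,"dz":0,"wx":0,"wy":0,"wz":0},
    {"jaw":-0.28,"dx":0,"dy":0.005,"dz":0,"wx":0,"wy":0,"wz":0},
    {"jaw":-0.28,"dx":0,"dy":0.005,"dz":0,"wx":0,"wy":0,"wz":0}
  ]
}}

```text
time_s: 17.75
eef_pos: [0.5344, 0.0497, 0.0284]
orientation: [-2.503, -1.897, 0.001]
force: [-2.3, 1.5, 1.9]
width: 0.034
```

```bash
python3 -c "
from h import *
s=readout.observe();print(s['width'],inS(s['eef_pos']),s['force'])
delta(S(-.055,0,.028),YAW+np.pi/2)"
```

```text
0.03402464026721133 [-0.0778 -0.0004  0.0284] [-2.32001211  1.52210102  1.93085977]
tcp [0.5344 0.0497 0.0284] zaxis [-0.001  0.    -1.   ] jaw yaw 74.31 shift [0.0004 0.0228 0.0003] wz -0.001
```

Request:
{"op": "move_arm", "data": {
  "motion": [
    {"jaw":-0.28,"dx":0,"dy":0.005,"dz":0,"wx":0,"wy":0,"wz":0},
    {"jaw":-0.28,"dx":0,"dy":0.005,"dz":0,"wx":0,"wy":0,"wz":0},
    {"jaw":-0.28,"dx":0,"dy":0.005,"dz":0,"wx":0,"wy":0,"wz":0},
    {"jaw":-0.28,"dx":0,"dy":0.004,"dz":0,"wx":0,"wy":0,"wz":0},
    {"jaw":-0.28,"dx":0,"dy":0,"dz":-0.003,"wx":0,"wy":0,"wz":0},
    {"jaw":-0.28,"dx":0,"dy":0,"dz":-0.001,"wx":0,"wy":0,"wz":0},
    {"jaw":-0.28,"dx":0,"dy":0,"dz":0,"wx":0,"wy":0,"wz":0}
  ]
}}

```text
time_s: 18.62
eef_pos: [0.5541, 0.0443, 0.0328]
orientation: [2.502, 1.896, 0.003]
force: [-1.5, 1.2, 0.4]
width: 0.0343
```

```bash
python3 -c "
from h import *
s=readout.observe();print(s['width'],inS(s['eef_pos']),s['force'])
delta(S(-.0315,0,.0325),YAW+np.pi/2)"
```

```text
0.034332029848719386 [-0.0574 -0.0003  0.0328] [-1.50490852  1.15435465  0.3839209 ]
tcp [0.5541 0.0443 0.0328] zaxis [ 0.003 -0.    -1.   ] jaw yaw 74.32 shift [0.0003 0.0259 0.0004] wz -0.0
```

Request:
{"op": "move_arm", "data": {
  "motion": [
    {"jaw":-0.28,"dx":0,"dy":0.005,"dz":0,"wx":0,"wy":0,"wz":0},
    {"jaw":-0.28,"dx":0,"dy":0.005,"dz":0,"wx":0,"wy":0,"wz":0},
    {"jaw":-0.28,"dx":0,"dy":0.004,"dz":0,"wx":0,"wy":0,"wz":0},
    {"jaw":-0.28,"dx":0,"dy":0.004,"dz":0,"wx":0,"wy":0,"wz":0},
    {"jaw":-0.28,"dx":0,"dy":0.004,"dz":0,"wx":0,"wy":0,"wz":0}
  ]
}}

```text
time_s: 19.25
eef_pos: [0.5744, 0.0385, 0.0323]
orientation: [-2.504, -1.898, -0.0]
force: [-0.8, 0.9, -1.4]
width: 0.0338
```

```bash
python3 -c "
from h import *
s=readout.observe();print(s['width'],inS(s['eef_pos']),s['force'])"
```

```text
0.033832198436846525 [-0.0363 -0.0004  0.0323] [-0.81930238  0.87276349 -1.41592745]
```

Request:
{"op": "move_arm", "data": {
  "motion": [
    {"jaw":-0.28,"dx":0,"dy":0.003,"dz":0,"wx":0,"wy":0,"wz":0},
    {"jaw":-0.28,"dx":0,"dy":0.003,"dz":0,"wx":0,"wy":0,"wz":0},
    {"jaw":-0.28,"dx":0,"dy":0.001,"dz":0,"wx":0,"wy":0,"wz":0},
    {"jaw":-0.28,"dx":0,"dy":0,"dz":0,"wx":0,"wy":0,"wz":0}
  ]
}}

```text
time_s: 19.75
eef_pos: [0.5811, 0.0367, 0.0326]
orientation: [2.504, 1.897, 0.001]
force: [-0.7, -1.6, -0.6]
width: 0.0339
```

```bash
python3 -c "
from h import *
s=readout.observe();print(s['width'],inS(s['eef_pos']),s['force'])
c=cams.get_calibration('wrist');im=cams.snapshot('wrist');cv2.imwrite('pics/w7.png',im)"
```

```text
0.03394238869722954 [-0.0293 -0.0003  0.0326] [-0.69652209 -1.56658951 -0.62980597]
```

Request:
{"op": "move_arm", "data": {
  "motion": [
    {"jaw":-0.28,"dx":0,"dy":-0.01,"dz":0,"wx":0,"wy":0,"wz":0},
    {"jaw":-0.28,"dx":0,"dy":-0.01,"dz":-0.03,"wx":0,"wy":0,"wz":0},
    {"jaw":-0.28,"dx":0,"dy":-0.01,"dz":-0.05,"wx":0,"wy":0,"wz":0},
    {"jaw":-0.28,"dx":0,"dy":-0.02,"dz":-0.05,"wx":0,"wy":0,"wz":0},
    {"jaw":-0.28,"dx":0,"dy":-0.02,"dz":-0.05,"wx":0,"wy":0,"wz":0},
    {"jaw":-0.28,"dx":0,"dy":0,"dz":0,"wx":0,"wy":0,"wz":0},
    {"jaw":-0.28,"dx":0,"dy":0,"dz":0,"wx":0,"wy":0,"wz":0}
  ]
}}

```text
time_s: 20.68
eef_pos: [0.5125, 0.0558, 0.2119]
orientation: [-2.503, -1.898, 0.001]
force: [-0.9, 1.0, -0.4]
width: 0.034
```

```bash
python3 -c "
from h import *
s=readout.observe();print(s['time_s'],inS(s['eef_pos']),s['force'])
c=cams.get_calibration('wrist');im=cams.snapshot('wrist');cv2.imwrite('pics/w8.png',im)
print(proj(c,S(0,0,.031),True))"
```

```text
20.675 [-0.1005 -0.0005  0.2119] [-0.93910962  0.99144176 -0.38680579]
(np.float64(285.10885281279076), np.float64(274.98527504774273))
```

Request:
{"op": "move_arm", "data": {
  "motion": [
    {"jaw":0,"dx":0.05,"dy":-0.03,"dz":0,"wx":0,"wy":0,"wz":0},
    {"jaw":0,"dx":0.05,"dy":-0.03,"dz":0,"wx":0,"wy":0,"wz":0},
    {"jaw":0,"dx":0.05,"dy":-0.03,"dz":0,"wx":0,"wy":0,"wz":0},
    {"jaw":0,"dx":0.05,"dy":-0.03,"dz":0,"wx":0,"wy":0,"wz":0},
    {"jaw":0,"dx":0.05,"dy":-0.03,"dz":0,"wx":0,"wy":0,"wz":0},
    {"jaw":0,"dx":0.05,"dy":-0.03,"dz":0,"wx":0,"wy":0,"wz":0},
    {"jaw":0,"dx":0.05,"dy":-0.03,"dz":0,"wx":0,"wy":0,"wz":0},
    {"jaw":0,"dx":0,"dy":0,"dz":0,"wx":0,"wy":0,"wz":0}
  ]
}}

```text
time_s: 21.72
eef_pos: [0.4038, 0.4524, 0.2093]
orientation: [-2.498, -1.903, 0.007]
force: [0.2, -1.0, 0.2]
width: 0.0474
```

```bash
python3 -c "
from h import *
c=cams.get_calibration('top');im=cams.snapshot('top');cv2.imwrite('pics/top2.png',im)
sc=cams.snapshot('scene');cs=cams.get_calibration('scene');cv2.imwrite('pics/s3.png',sc)
w=cv2.imread('pics/w8.png')
def crop(i,u,v,h):u,v=int(u),int(v);k=i[max(0,v-h*3//4):v+h*3//4,max(0,u-h):u+h];return cv2.resize(k,(400,300),interpolation=cv2.INTER_CUBIC)
a=crop(im,*proj(c,S(-.01,0,.03)),32);b=crop(im,*proj(c,[.413,-.274,.05]),40)
d=crop(sc,*proj(cs,S(-.01,0,.03)),40);e=crop(w,280,270,100)
cv2.imwrite('pics/m.png',np.vstack([np.hstack([a,b]),np.hstack([d,e])]))
hsv=cv2.cvtColor(im,cv2.COLOR_BGR2HSV)
def cen(mask,p,z,h=22):
    u,v=map(int,proj(c,p));m=np.zeros_like(mask);m[v-h:v+h,u-h:u+h]=mask[v-h:v+h,u-h:u+h]
    k=max(cv2.findContours(m,0,1)[0],key=cv2.contourArea);(a,b),ax,_=cv2.fitEllipse(k);print(a,b,ax,onz(c,a,b,z).round(4))
cen(cv2.inRange(hsv,(10,50,120),(35,140,255)),[.413,-.274,.05],.05)
"
```

```text
421.61737060546875 291.1828918457031 (24.151329040527344, 25.821998596191406) [ 0.413  -0.2703  0.05  ]
```

View pics/m.png

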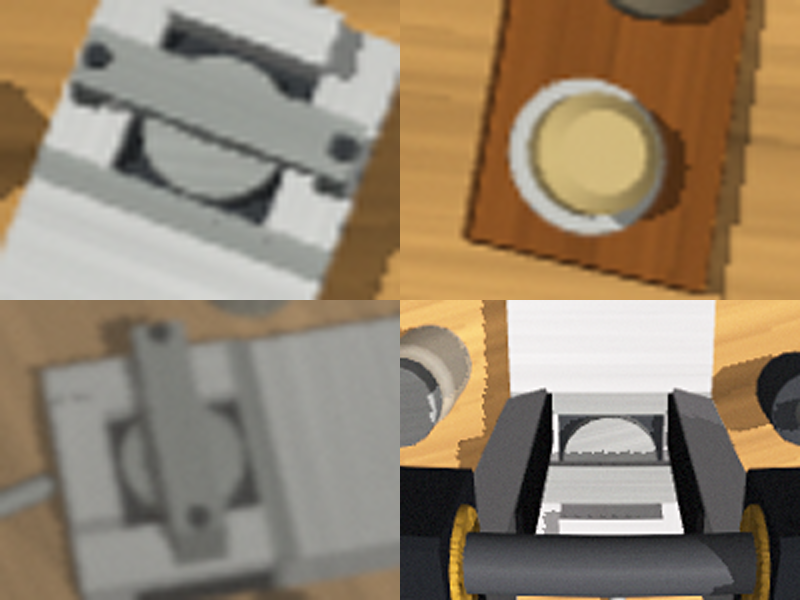

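The montage shows the disc inside the pocket with dark floor corners on all sides: top view at about (208,130), scene view at (185,455), wrist view at (610,440). The cheese is upright on the liner at about (600,152), centred within about 4 mm. The arm is clear, so I'll hand in.

```bash
python3 -c "
from h import *
print(robot.sign_off())"
```

```text
the job is handed in; nothing more can be done
None
```

The little cheese is back on the draining disc and the large steel disc is in the pocket under the strap. I handed the job in at about 22 s; no verdict was reported.

**What I did:** I put the cheese on the white draining disc. I laid the steel disc flat on the loading deck and pushed it over the lip with two partly open fingers, which kept it centred.

**What the last checks showed:**
- **Cheese:** it stands upright, about 4 mm from the middle of the draining disc (limit 15 mm).
- **Disc:** top, scene and wrist views all show it inside the pocket with dark floor visible around it. I judged flatness and height from these views and did not measure them.
- **Other things:** I did not measure the bystanders again at the end. Nothing in the views or forces suggested I touched one.
- **Arm:** it was well clear, at 0.21 m height.

**What went wrong or disagreed:**
- The first move call was refused because I left out some keys.
- The first push met about 11 N with an upward force, because the fingertips were too high on the disc's edge. I backed off and pushed lower.
- The near edge of the deck looked about 2 mm off my estimate in x, which made no practical difference.

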